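# Third speed on the roller feeder

## Robot

A 7-joint arm with a two-finger parallel gripper is mounted at the origin on the work surface. World frame = base frame: x ahead of the robot, y to its left, z up, the work surface at z = 0. Lengths are in mm, angles in degrees, forces in N, time in s.
With the tool pointing down it reaches from about 425 to 1025 mm from the base axis. Payload 9.4 kg.
Tool frame: the origin (TCP) lies at the very end of the fingers, on their centre line; the grasp point (between the pads) lies 19 mm behind it (bot.grasp_offset is the distance from the TCP to the grasp point, in mm); z points along the fingers, y is the direction in which the jaws open and shut (so a half turn about z gives the same grasp; the last joint's range is limited). The gripper opens to 85 mm and grips with 20 to 120 N. Pads are 22 mm wide; open, the fingers measure 114 mm over their backs; the gripper's body (76 mm by 85 mm) begins 54 mm behind the grasp point. The pads swing forward as they close: fully open they stand 13 mm farther back than shut.
Start: joints at [67.798, 34.337, -0.143, 91.639, 0.103, 54.024, -4.572], TCP at [221.71, -690.267, 231.275] pointing down, gripper open.
Joint ranges: [-147.43, 147.43], [-19.82, 112.94], [-74.19, 73.91], [6.32, 146.72], [-59.91, 239.91], [6.04, 106.73], [-150.56, 150.56]. Speed limits (degrees/s): [127.2, 127.2, 172.46, 172.46, 180, 180, 180].

## Interface

Orientations are given as [roll, pitch, yaw] about the fixed x, y, z axes, in that order (R = Rz(yaw) Ry(pitch) Rx(roll)).
In Python, from cell import bot gives the robot as it stands.
- The arm moves only by the tool drive_tool, never from a script. Its argument "targets" is a list that holds one entry, the list of rows, each a list of 5 numbers: the finger opening in mm, from 0 to 85.4, then the shift along the tool's x, y, z in mm, then the turn about the tool's z in degrees. A call has 1 to 12 rows; each row is the pose to reach, as a shift and turn from the pose commanded when the call began, along the tool's axes at that moment; what a row does not reach only later rows make up. A row lasts 1/8 s, in which the tool goes at most 62.5 mm and 10.7 degrees, less where a joint would pass 70% of its speed; a pose out of reach is approached as far as the arm can. A call with a gripper value outside its range is refused whole. The fingers move at their own pace and stop on an object; the grip force is fixed at half the most. Time passes only in rows, so rows that repeat a pose let the fingers close. It gives the time, the measured TCP pose, the force and the opening at its end, in the units of the state.
- bot.read_state(): the state, without advancing time (a new reading comes with each control period).
- bot.snapshot(name): name is "scene" or "side" or "wrist"; returns (picture, depth): 400x640x3 uint8, red, green, blue; 400x640 float32, mm along the optical axis (not along the pixel's ray), 0 where there is no reading.
- bot.calibration(name): a dict with "fx", "fy", "cx", "cy" (pixels), "T" (4x4, takes a point from camera to world coordinates). Camera axes: x right, y down, z forward; pixel columns grow to the right and rows downward; lengths in mm; the calibration is good to about 2 mm. A picture is of the moment at which its call begins: read the wrist's pose just before it. calibration takes no time and is no camera call; for the wrist camera it gives the pose at the moment of the call.
- bot.finish_job(): hands the job in, once; it reports no verdict.
The state is a dict: "t": time; "joints": joint angles; "dq": joint speeds; "joint_efforts": joint torques, N m; "position": TCP position; "eef_rot": TCP orientation; "ft_force": force on the tool from outside, world axes, zero at the start; "wrist_torque": the same for the moment, N m; "width": opening from 0.0 (shut) to 1.0 (fully open).
Only numpy, scipy, OpenCV 4.12 (cv2) and the standard library are available. Lean on these libraries where they do the work, as an engineer would, in place of code of your own. Each camera call takes 0.05 s, during which the arm holds its last target.

## Task

Start the board feeder in third: with shut fingers push the gearstick's ball knob through the H-shaped gate, across from the left lane to the right lane and then forward (away from the robot) fully home in the third slot, and only then press the small START button all the way down and let it go. Push the lever with the fingertips or the outside of the fingers, never taking hold of its knob or stick. Do not press the large STOP button, and leave the loose things on the bench and on the gearbox where they are.

Things in the scene. Friction and masses are not known exactly. Their poses are not given: they have to be found in the camera images.
- feeder: Bench roller feeder, fixed: grey gearbox 220 (x) by 200 (y) by 110 mm tall, flat top; origin under its centre, x axis forward (away from the robot), y left, z up. Motor (106 mm thick, 150 mm long, top 113 mm up) on its far side; on its left a drive roller with guard (120 mm high) over a board 100 mm wide.
- gate (a point): Centre of the H-shaped opening, at the top face (120 mm up) of an aluminium plate 130 x 120 mm on the gearbox, right above the feeder's origin, same axes. Two lanes run forward and back, 20 mm left and right of here, joined halfway by a cross channel (neutral). Channels 18 mm wide, stick 12 mm. Slots: first left forward, second left back, third right forward, fourth right back.
- knob_center (a point): Centre of the black ball knob, 38 mm across, on the selector lever, 169 mm from the lever's pivot (16 mm above the feeder's origin), so 185 mm up when upright. The knob travels 47 mm forward or back from neutral; the lanes are 34 mm left and right of the middle at knob height. About 3 N moves it; it stays where it is left (no spring). Bare stick shows for 45 mm below it.
- stick_mid (a point): Point on the lever's bare steel stick (12 mm thick), 41 mm below the knob's centre.
- lever_shift (a joint): Lean of the lever forward/back in rad: 0 = neutral (in line with the cross channel), +0.28 = fully forward (stop), -0.28 = fully back (stop).
- lever_across (a joint): Lean of the lever across in rad: -0.2 = left lane (stop), +0.2 = right lane (stop). It starts in the left lane. It can cross only while lever_shift is within about 0.03 of 0.
- start_top (a point): Centre of the top of the START button: the small one, a black cylinder 28 mm across in a steel collar, 82 mm above the bench, on top of a fixed plain grey box 85 x 85 x 60 mm. It is pressed straight down.
- start (a joint): START button travel in m: 0 = out, 0.006 = fully down; springs back; 5 N pushes it fully down.
- stop_top (a point): Centre of the top of the STOP button: the large one, a black cylinder 54 mm across, 82 mm above the bench, on an identical box; the two boxes may have swapped places. To be left alone.
- stop (a joint): STOP button travel in m: 0 = out, 0.006 = fully down.
- tin: small round aluminium tin, 32 mm across, 26 mm tall, standing on the gearbox's flat top (110 mm up) at its far left corner; origin under its centre
- offcut: wooden offcut 90 x 22 x 30 mm tall lying between the feeder and the button boxes; origin under its centre
- sanding_block: cork sanding block 110 x 65 x 35 mm, left of the feeder; origin under its centre
- glue: white glue bottle, 60 mm across, 170 mm tall, far right; origin under its centre
- tape: roll of yellow tape lying flat, 90 mm across, 25 mm tall; origin under its centre
- mug: blue mug, 76 mm across, 85 mm tall, near right; origin under its centre
- screwdriver: screwdriver about 200 mm long and 30 mm thick lying on the bench in front of the feeder; origin near its middle
Mind the look-alikes: they are no part of the job. What is shaped like the part that bears start_top but purple or red is not meant.

How it is judged:
By the outcome, as a careful person would: the job done as asked, in the order asked, and still so for the second after the job is handed in, with the robot touching nothing.
It also fails if it takes over 56 s, if anything falls off the work surface, if the arm or the gripper's body presses on something with over 40 N, if the wrist force passes 120 N, or if a joint passes its speed limit or range.

## Working session

There is one attempt and no reset: what is moved stays moved. The work goes in short steps, Python scripts to look and compute and a tool call to move; the robot and the scene stay as the last step left them, time stands still between calls to the robot, and variables do not carry over. Pictures are saved under pics/ and viewed, and the job is handed in when it is done.

Besides the shell and the picture viewer there is one more tool, called after "Request:" by a JSON object that holds its "api" and its "payload". drive_tool: Moves the arm, as the interface text tells. Its arguments: {"type":"object","properties":{"targets":{"type":"array"}},"required":["targets"]}

```bash
mkdir -p pics; ls; python3 - <<'E'
from cell import bot
import cv2,numpy as np
s=bot.read_state();print(s['t'],s['position'],s['eef_rot'],s['width'],s['ft_force'])
for n in("scene","side"):
    p,d=bot.snapshot(n);cv2.imwrite(f"pics/{n}0.png",p[:,:,::-1]);np.savez(f"{n}0.npz",p=p,d=d)
    c=bot.calibration(n);print(n,c['fx'],c['fy'],c['cx'],c['cy']);print(np.round(c['T'],3))
E
```

```text
pics
0.0 [ 221.57196758 -689.80774852  230.42432955] [-1.79909588e+02  7.34216218e-03  1.78116456e+01] 1.0002409861177897 [ 0.08286998  0.44246322 -1.02831754]
scene 466.5505319961327 466.5505319961327 317.27054906568054 198.88412893102154
[[-8.580000e-01  2.720000e-01 -4.360000e-01  1.191899e+03]
 [ 5.140000e-01  4.860000e-01 -7.070000e-01  1.081528e+03]
 [ 2.000000e-02 -8.300000e-01 -5.570000e-01  9.842710e+02]
 [ 0.000000e+00  0.000000e+00  0.000000e+00  1.000000e+00]]
side 425.6260086205158 425.6260086205158 327.8929822420634 197.67836153707714
[[-8.98000e-01 -2.87000e-01  3.34000e-01  1.87399e+02]
 [-4.40000e-01  6.01000e-01 -6.67000e-01  7.73679e+02]
 [-9.00000e-03 -7.46000e-01 -6.66000e-01  8.74980e+02]
 [ 0.00000e+00  0.00000e+00  0.00000e+00  1.00000e+00]]
```

View pics/scene0.png

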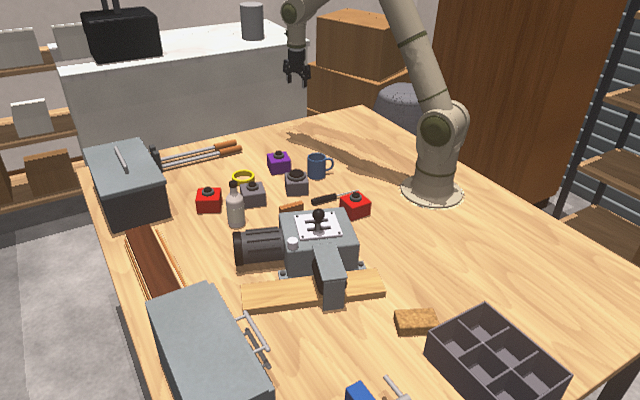

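View pics/side0.png

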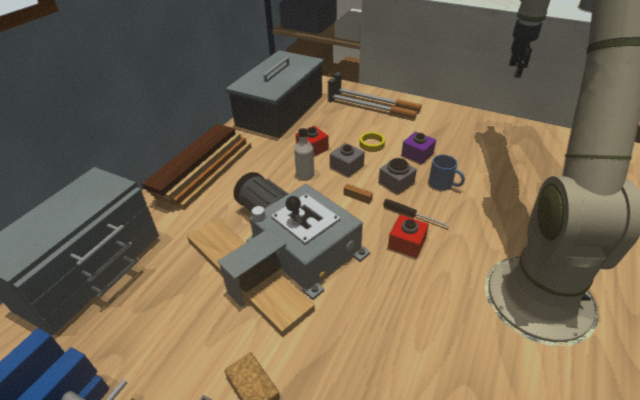

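The scene view shows the gearbox with its black knob at about (318,214). There are two grey button boxes, at (253,193) with a small button and (296,182) with a large one. The red boxes at (208,199) and (355,205) and the purple one at (279,161) are look-alikes. In the side view the grey boxes are at (347,157), small, and (398,172), large. I'll enlarge these to confirm.

```bash
python3 - <<'E'
import cv2,numpy as np
a=np.load('scene0.npz')['p'][:,:,::-1];b=np.load('side0.npz')['p'][:,:,::-1]
def z(p,x,y,w,h,f):return cv2.resize(p[y:y+h,x:x+w],None,fx=f,fy=f,interpolation=cv2.INTER_CUBIC)
cv2.imwrite('pics/z1.png',np.vstack([z(a,225,150,100,75,4)[:, :],z(b,325,130,100,75,4)]))
cv2.imwrite('pics/z2.png',np.hstack([z(a,270,195,100,130,4),z(b,250,180,100,130,4)]))
E
```

```text
(no output)
```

View pics/z1.png

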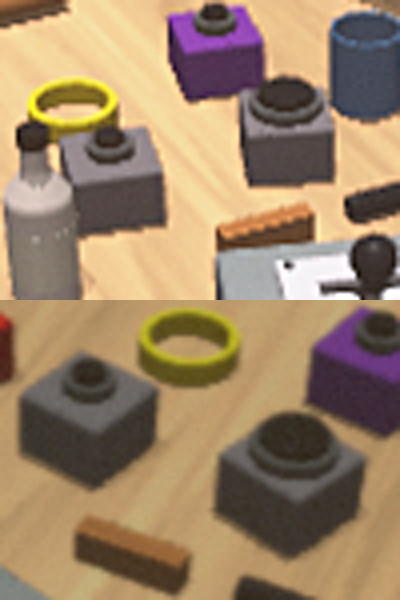

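View pics/z2.png

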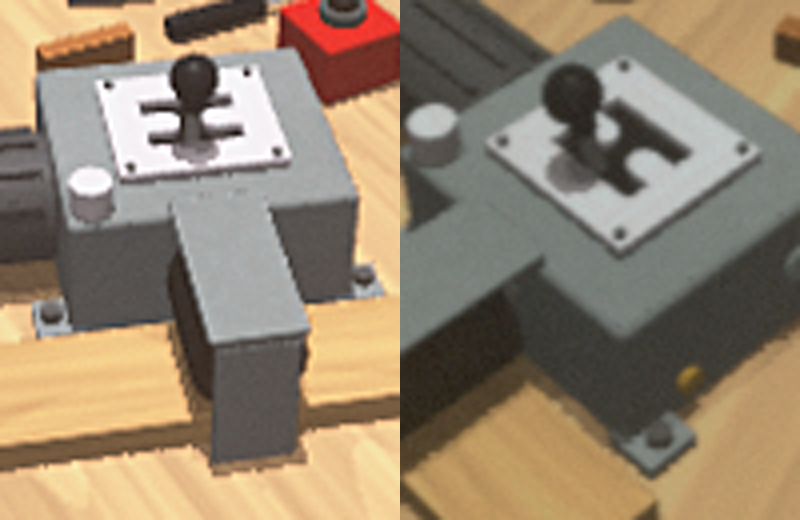

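START is the small black button on the grey box: scene about (252,185), side about (347,148). The large one on the other grey box is STOP. The lever is in the left lane. Next I'll triangulate.

```bash
cat > h.py <<'E'
from cell import bot
import cv2,numpy as np
def ray(c,u,v):
    T=c['T'];d=T[:3,:3]@np.array([(u-c['cx'])/c['fx'],(v-c['cy'])/c['fy'],1.]);return T[:3,3],d/np.linalg.norm(d)
def plane(c,u,v,z):
    o,d=ray(c,u,v);return o+d*(z-o[2])/d[2]
def tri(rs):
    A=0;b=0
    for o,d in rs:
        P=np.eye(3)-np.outer(d,d);A=A+P;b=b+P@o
    x=np.linalg.solve(A,b);return x,[np.linalg.norm((np.eye(3)-np.outer(d,d))@(x-o)) for o,d in rs]
E
python3 - <<'E'
from h import *
np.set_printoptions(precision=1,suppress=True)
C={n:bot.calibration(n) for n in('scene','side')}
I={n:np.load(n+'0.npz') for n in C}
# plate: bright low-saturation, component near guess
g={'scene':(318,238),'side':(315,218)}
for n in C:
    p=I[n]['p'];hsv=cv2.cvtColor(p,cv2.COLOR_RGB2HSV)
    x0,y0,x1,y1={'scene':(290,207,350,245),'side':(268,190,345,250)}[n]
    m=np.zeros(p.shape[:2],np.uint8);m[y0:y1,x0:x1]=((hsv[y0:y1,x0:x1,2]>150)&(hsv[y0:y1,x0:x1,1]<60))*255
    m=cv2.morphologyEx(m,cv2.MORPH_OPEN,np.ones((2,2)))
    k,l,st,ce=cv2.connectedComponentsWithStats(m)
    i=1+np.argmax(st[1:,4]);pts=np.argwhere(l==i)[:,::-1]
    W=np.array([plane(C[n],u,v,120) for u,v in pts])[:,:2].astype(np.float32)
    r=cv2.minAreaRect(W);print(n,'plate',st[i],r)
    print(cv2.boxPoints(r))
    # dark knob
    uu={'scene':(318,215),'side':(294,203)}[n]
    d=(hsv[:,:,2]<75).astype(np.uint8);
    y,x=uu[1],uu[0];w=d[y-9:y+10,x-9:x+10]
    print(w)
ks=[ray(C['scene'],318.3,214),ray(C['side'],293.6,202.5)]
print('knob',tri(ks))
print('start',plane(C['scene'],252.5,185,82),plane(C['side'],347.3,147.6,82))
print('stop',plane(C['scene'],296.5,173.5,82),plane(C['side'],398.5,164,82))
E
```

```text
scene plate [ 291  208   60   38 1647] ((581.1439208984375, 117.4140625), (187.83316040039062, 183.4138641357422), 61.75031280517578)
[[455.9  78.1]
 [617.5  -8.7]
 [706.4 156.7]
 [544.8 243.6]]
[[0 0 0 0 0 0 0 0 0 0 0 0 0 0 0 0 0 0 0]
 [0 0 0 0 0 0 0 0 0 0 0 0 0 0 0 0 0 0 0]
 [0 0 0 0 0 0 0 0 0 0 0 0 0 0 0 0 0 0 0]
 [0 0 0 0 0 0 0 0 1 1 1 1 0 0 0 0 0 0 0]
 [0 0 0 0 0 1 1 1 1 0 1 1 1 1 0 0 0 0 0]
 [0 0 0 0 0 1 1 1 0 0 0 1 1 1 0 0 0 0 0]
 [0 0 0 0 1 1 1 1 0 0 0 1 1 1 1 0 0 0 0]
 [0 0 0 0 1 1 1 1 1 1 1 1 1 1 1 0 0 0 0]
 [0 0 0 0 1 1 1 1 1 1 1 1 1 1 1 0 0 0 0]
 [0 0 0 0 1 1 1 1 1 1 1 1 1 1 1 0 0 0 0]
 [0 0 0 0 1 1 1 1 1 1 1 1 1 1 1 0 0 0 0]
 [0 0 0 0 0 1 1 1 1 1 1 1 1 1 0 0 0 0 0]
 [0 0 0 0 0 1 1 1 1 1 1 1 1 1 0 0 0 0 0]
 [0 0 0 0 0 1 1 1 1 1 1 1 1 0 0 0 0 0 0]
 [0 0 0 0 0 0 1 1 1 1 1 1 1 0 0 0 1 1 0]
 [0 0 0 0 0 0 1 1 1 1 1 1 1 1 0 0 0 0 0]
 [1 1 1 1 1 1 1 1 1 1 1 1 0 0 0 0 0 0 0]
 [0 0 0 0 0 1 1 1 1 1 1 0 0 0 0 0 0 0 0]
 [0 0 0 0 0 0 1 0 0 0 0 0 0 0 0 0 0 0 0]]
side plate [ 276  197   64   46 1026] ((583.5858154296875, 107.12488555908203), (120.23780822753906, 130.46981811523438), 70.
[... 360 characters left out ...]
0]
 [0 1 1 1 1 1 1 1 1 1 1 1 1 1 1 0 0 0 0]
 [0 1 1 1 1 1 1 1 1 1 1 1 1 1 1 0 0 0 0]
 [0 1 1 1 1 1 1 1 1 1 1 1 1 1 1 0 0 0 0]
 [0 1 1 1 1 1 1 1 1 1 1 1 1 1 1 0 0 0 0]
 [0 1 1 1 1 1 1 1 1 1 1 1 1 1 1 0 0 0 0]
 [0 0 1 1 1 1 1 1 1 1 1 1 1 1 1 0 0 0 0]
 [0 0 1 1 1 1 1 1 1 1 1 1 1 1 0 0 0 1 1]
 [0 0 0 1 1 1 1 1 1 1 1 1 1 1 0 0 0 1 1]
 [0 0 0 0 1 1 1 1 1 1 1 1 1 0 0 0 0 0 0]
 [0 0 0 0 0 0 1 1 1 1 1 1 1 1 0 0 0 0 0]
 [0 0 0 0 0 0 0 0 1 1 1 1 1 1 0 0 0 0 0]
 [0 0 0 0 0 0 0 1 1 1 1 1 1 1 0 0 0 0 0]]
knob (array([601.5, 132.1, 181.6]), [np.float64(0.7302682397195225), np.float64(0.7302682397196099)])
start [ 643.4 -254.9   82. ] [ 634.8 -264.1   82. ]
stop [ 465.4 -248.9   82. ] [ 457.8 -252.    82. ]
```

Request:
{"api": "drive_tool", "payload": {"targets": [[[0,0,0,-60,0],[0,50,-30,-120,10],[0,100,-65,-170,20],[0,150,-100,-190,30],[0,200,-135,-190,38],[0,250,-170,-190,38],[0,300,-205,-190,38],[0,350,-240,-190,38],[0,400,-275,-190,38],[0,450,-305,-190,38],[0,450,-305,-190,38],[0,450,-305,-190,38]]]}}

```text
t: 1.6
position: [557.9, -260.1, 420.6]
eef_rot: [-180.0, 0.1, -20.0]
ft_force: [-0.5, -0.8, 0.1]
width: 0.002
```

```bash
python3 - <<'E'
from h import *
np.set_printoptions(precision=2,suppress=True)
s=bot.read_state();print(s['t'],s['position'],s['eef_rot'],s['joints'],s['ft_force'])
c=bot.calibration('wrist');p,d=bot.snapshot('wrist');print(c)
cv2.imwrite('pics/w1.png',p[:,:,::-1]);np.savez('w1.npz',p=p,d=d,**c)
E
```

```text
1.6 [ 557.94 -260.1   420.59] [-179.97    0.06  -19.97] [ 18.91  17.81   1.14  92.35  -0.41  69.9  -89.83] [-0.49 -0.82  0.07]
{'fx': 295.2817651109517, 'fy': 295.2817651109517, 'cx': 320.5227212146259, 'cy': 199.86905482707138, 'T': array([[  -0.34,   -0.9 ,   -0.27,  628.3 ],
       [  -0.94,    0.33,    0.1 , -284.73],
       [  -0.  ,    0.29,   -0.96,  563.  ],
       [   0.  ,    0.  ,    0.  ,    1.  ]])}
```

View pics/w1.png

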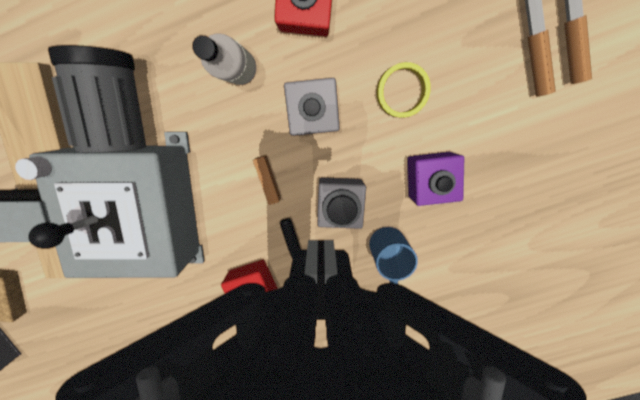

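The wrist view from above shows START, the small button, at (312,105) on a grey box, and STOP, the large one, at (342,207). The gate plate is at (103,220) and the knob at (47,235). I'll move over the gate for a better view.

Request:
{"api": "drive_tool", "payload": {"targets": [[[0,-25,-50,0,0],[0,-50,-100,0,0],[0,-75,-150,0,0],[0,-100,-200,0,0],[0,-125,-250,0,0],[0,-150,-300,0,0],[0,-177,-354,0,0],[0,-177,-354,0,0],[0,-177,-354,0,0]]]}}

```text
t: 2.78
position: [513.1, 129.1, 421.2]
eef_rot: [179.9, -0.0, -20.3]
ft_force: [-0.3, -0.6, 0.8]
width: -0.0
```

```bash
python3 - <<'E'
from h import *
np.set_printoptions(precision=2,suppress=True)
s=bot.read_state();print(s['t'],s['position'],s['eef_rot'],s['joints'],s['ft_force'])
c=bot.calibration('wrist');p,d=bot.snapshot('wrist');print(c['T'])
cv2.imwrite('pics/w2.png',p[:,:,::-1]);np.savez('w2.npz',p=p,d=d,**c)
w=dict(np.load('w1.npz'))
print('start w1',plane(w,312,105,82),'stop',plane(w,342,207,82))
E
```

```text
2.775 [513.15 129.05 421.17] [179.94  -0.02 -20.31] [ -11.39   11.01  -10.87  101.78    2.29   67.45 -133.26] [-0.31 -0.55  0.85]
[[ -0.35  -0.9   -0.27 583.24]
 [ -0.94   0.33   0.1  104.26]
 [  0.     0.29  -0.96 563.69]
 [  0.     0.     0.     1.  ]]
start w1 [ 639.42 -274.41   82.  ] stop [ 465.69 -264.58   82.  ]
```

View pics/w2.png

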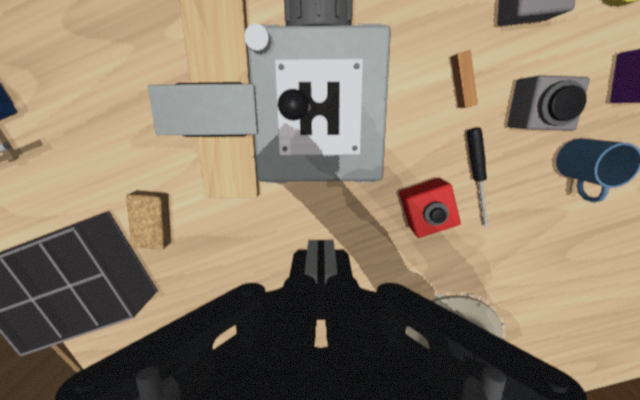

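The knob is at (293,104). The plate spans about (277..364, 58..156) and looks square with the tool. The stick appears to be near neutral in the left lane.

```bash
python3 - <<'E'
from h import *
np.set_printoptions(precision=1,suppress=True)
w=dict(np.load('w2.npz'));p=w['p'];hsv=cv2.cvtColor(p,cv2.COLOR_RGB2HSV)
x0,y0,x1,y1=262,50,380,165
m=np.zeros(p.shape[:2],np.uint8);m[y0:y1,x0:x1]=((hsv[y0:y1,x0:x1,2]>165)&(hsv[y0:y1,x0:x1,1]<60))*255
k,l,st,ce=cv2.connectedComponentsWithStats(m);i=1+np.argmax(st[1:,4]);print(st[i])
pts=np.argwhere(l==i)[:,::-1]
W=np.array([plane(w,u,v,120) for u,v in pts])[:,:2].astype(np.float32)
r=cv2.minAreaRect(W);print(r)
b=cv2.boxPoints(r);print(b)
d=(hsv[:,:,2]<60).astype(np.uint8);y,x=104,293
print(d[y-20:y+21,x-20:x+50:1].astype(str).tolist() and '\n'.join(''.join(map(str,q)) for q in d[y-20:y+21,x-20:x+50]))
cr=cv2.resize(p[40:170,250:390,::-1],None,fx=5,fy=5,interpolation=cv2.INTER_CUBIC)[:600,:];cv2.imwrite('pics/w2z.png',cr)
E
```

```text
[ 262   50  118  105 7099]
((589.6053466796875, 99.45115661621094), (168.01931762695312, 141.24269104003906), 69.69972229003906)
[[494.2  45.2]
 [626.7  -3.8]
 [685.  153.7]
 [552.5 202.7]]
0000000000000000000000000001111111111000000000000000000111111111100000
0000000000000000000000000001111111111000000000000000000111111111100000
0000000000000000000000000001111111111000000000000000000111111111100000
0000000000000000000000000001111111111000000000000000000111111111100000
0000000000000000000000000001111111111000000000000000000111111111100000
0000000000000000000000000001111111111000000000000000000111111111100000
0000000000000000111111100011111111111000000000000000000111111111100000
0000000000000011111111111111111111111000000000000000000111111111100000
0000000000001111111111111111111111111000000000000000000111111111100000
0000000000011111111111111111111111111000000000000000000111111111100000
0000000000111111111111111111111111111000000000000000000111111111100000
0000000001111111111111111111111111111000000000000000000111111111100000
0000000011111111111111111111111111111000000000000000000111
[... 1300 characters left out ...]
0011111111111111111111111111111110000000001111111111111100000
0000000000001111111111111111111111111111100000000000111111111111100000
0000000000000111111111111111111111111111000000000000011111111111100000
0000000000000001111111111001111111111110000000000000001111111111100000
0000000000000000000000000000111111111110000000000000000111111111100000
0000000000000000000000000000111111111100000000000000000111111111100000
0000000000000000000000000000111111111100000000000000000111111111100000
0000000000000000000000000000111111111100000000000000000111111111100000
0000000000000000000000000000111111111100000000000000000111111111100000
0000000000000000000000000000111111111100000000000000000011111111100000
```

View pics/w2z.png

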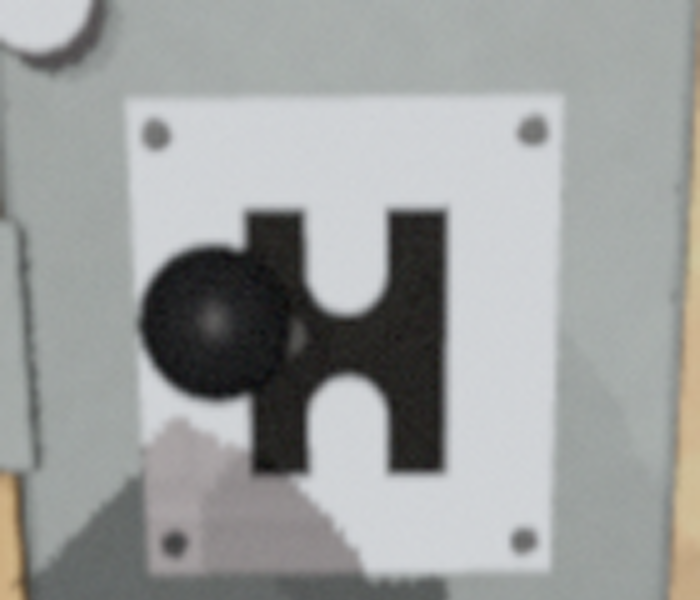

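```bash
python3 - <<'E'
from h import *
np.set_printoptions(precision=1,suppress=True)
w=dict(np.load('w2.npz'))
f=lambda x,y:(250+(x-2)/5,40+(y-2)/5)
P=[plane(w,*f(*q),120) for q in[(125,97),(563,95),(552,571),(150,575)]]
H=[plane(w,*f(*q),120) for q in[(246,210),(446,210),(444,473),(253,473)]]
S=[plane(w,*f(*q),120) for q in[(156,134),(533,131),(524,541),(174,543)]]
for A in(P,H,S):
    A=np.array(A);fw=(A[0]+A[1]-A[2]-A[3])/2;lf=(A[0]+A[3]-A[1]-A[2])/2
    print(A.mean(0),np.linalg.norm(fw),np.linalg.norm(lf),np.degrees(np.arctan2(fw[1],fw[0])),np.degrees(np.arctan2(-lf[0],lf[1])))
c=np.mean([np.mean(P,0),np.mean(H,0),np.mean(S,0)],0)[:2];a=np.radians(-20.2)
F=np.array([np.cos(a),np.sin(a)]);L=np.array([-F[1],F[0]])
k=plane(w,*f(214,322),181.6);print('knob w2',k,'rel fwd,left',(k[:2]-c)@F,(k[:2]-c)@L)
for n,u in(('scene',(318.,214.2)),('side',(293,202.6))):
    k=plane(bot.calibration(n),*u,181.6);print(n,k,(k[:2]-c)@F,(k[:2]-c)@L)
# gate centre from H in other cams? 
print('knob neutral-left exp',c+F*0+L*34)
E
```

```text
[585.7 105.  120. ] 130.6079620880982 120.36557536705357 -19.51494142338729 -19.906256594496753
[585.8 105.1 120. ] 72.09686355261769 56.0966954023202 -19.82344166451827 -20.310483503038572
[585.8 105.2 120. ] 112.17704894932002 104.22342316414115 -19.737539618493656 -19.938716680127524
knob w2 [601.9 133.9 181.6] rel fwd,left 5.188390443516466 32.55238451027786
scene [603.  133.6 181.6] 6.353554289259047 32.764371432767405
side [603.  132.1 181.6] 6.908563222725023 31.27670796782364
knob neutral-left exp [597.5 137. ]
```

The three views agree: the knob is about 5–6 mm forward of neutral and 32–33 mm left. That's just outside the crossing window, so I'll first nudge it back from its front side. I'm coming down ahead of it.

Request:
{"api": "drive_tool", "payload": {"targets": [[[0,45,-12,50,0],[0,90,-24,100,0],[0,127,-36,145,0],[0,127,-36,190,0],[0,127,-36,230,0],[0,127,-36,261,0],[0,127,-36,261,0]]]}}

```text
t: 3.7
position: [643.6, 118.1, 157.9]
eef_rot: [179.8, 0.2, -20.4]
ft_force: [-0.2, -0.1, 1.8]
width: 0.0
```

```bash
cat >> h.py <<'E'
G=np.array([585.75,105.1])
def rel(p,a=-19.9):
    a=np.radians(a);F=np.array([np.cos(a),np.sin(a)]);L=np.array([-F[1],F[0]]);d=np.asarray(p)[:2]-G;return np.array([d@F,d@L])
def show(name,tag):
    p,d=bot.snapshot(tag.split('_')[0] if 0 else name)
    x,y,w,h={'scene':(255,160,125,120),'side':(240,140,130,120)}[name]
    cv2.imwrite(f'pics/{name}_{tag}.png',cv2.resize(p[y:y+h,x:x+w,::-1],None,fx=5,fy=5,interpolation=cv2.INTER_CUBIC))
def st():
    s=bot.read_state();print(round(s['t'],2),np.round(s['position'],1),np.round(s['eef_rot'],1),'rel',np.round(rel(s['position']),1),'F',np.round(s['ft_force'],1),np.round(s['joints'],0))
E
python3 -c "
from h import *
st();show('scene','a');show('side','a')"
```

```text
3.7 [643.6 118.1 157.9] [179.8   0.2 -20.4] rel [49.9 31.9] F [-0.2 -0.1  1.8] [ -10.   34.   -8.  104.    7.   42. -132.]
```

View pics/scene_a.png

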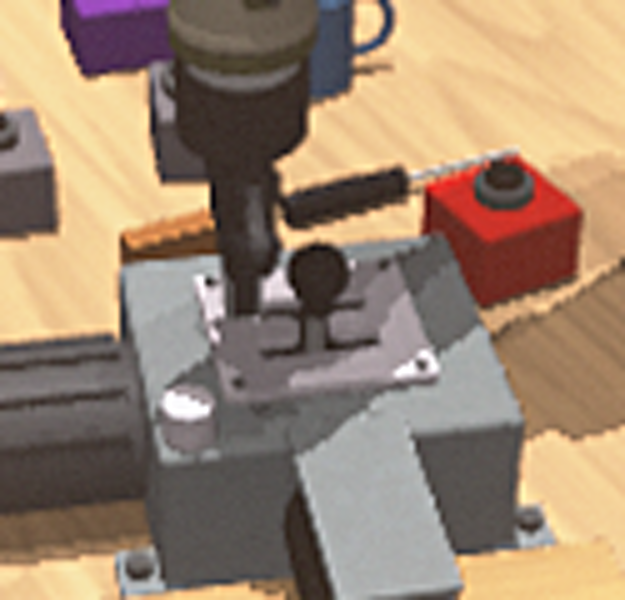

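View pics/side_a.png

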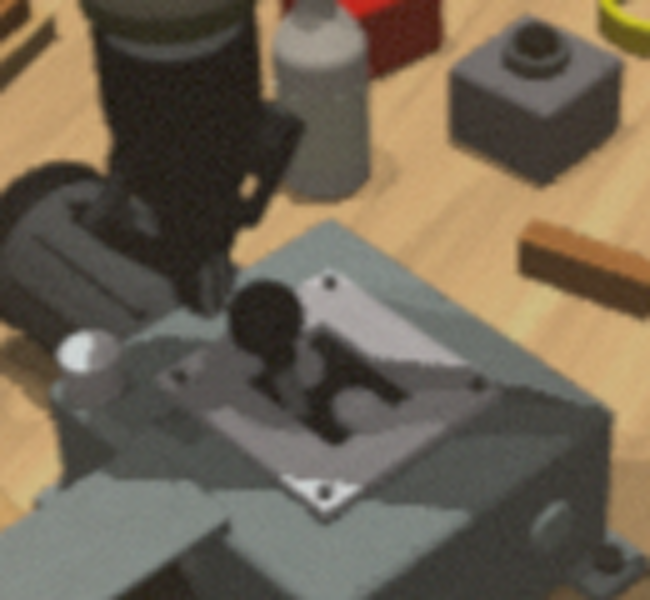

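The finger stands ahead of the knob, scene crop (245,290) against the knob at (318,278), with a visible gap. I'll nudge back slowly.

Request:
{"api": "drive_tool", "payload": {"targets": [[[0,-6,0,0,0],[0,-12,0,0,0],[0,-14,0,0,0],[0,-14,0,0,0]]]}}

```text
t: 4.3
position: [631.3, 126.1, 160.7]
eef_rot: [-180.0, -0.0, -20.2]
ft_force: [0.4, -0.0, 0.2]
width: 0.007
```

Request:
{"api": "drive_tool", "payload": {"targets": [[[0,-2,0,0,0],[0,-3,0,0,0],[0,-3,0,0,0]]]}}

```text
t: 4.68
position: [629.1, 126.8, 160.4]
eef_rot: [-180.0, -0.1, -20.2]
ft_force: [1.3, -1.2, 0.8]
width: -0.004
```

Request:
{"api": "drive_tool", "payload": {"targets": [[[0,-1.5,0,0,0],[0,-3,0,0,0],[0,-3,0,0,0]]]}}

```text
t: 5.05
position: [626.0, 128.0, 160.5]
eef_rot: [-180.0, -0.0, -20.2]
ft_force: [2.9, -0.2, 3.4]
width: -0.001
```

```bash
python3 -c "
from h import *
st();show('scene','b');show('side','b')"
```

```text
5.05 [626.  128.  160.5] [-180.    -0.   -20.2] rel [30.  35.2] F [ 2.9 -0.2  3.4] [ -11.   33.   -8.  107.    7.   41. -134.]
```

View pics/scene_b.png

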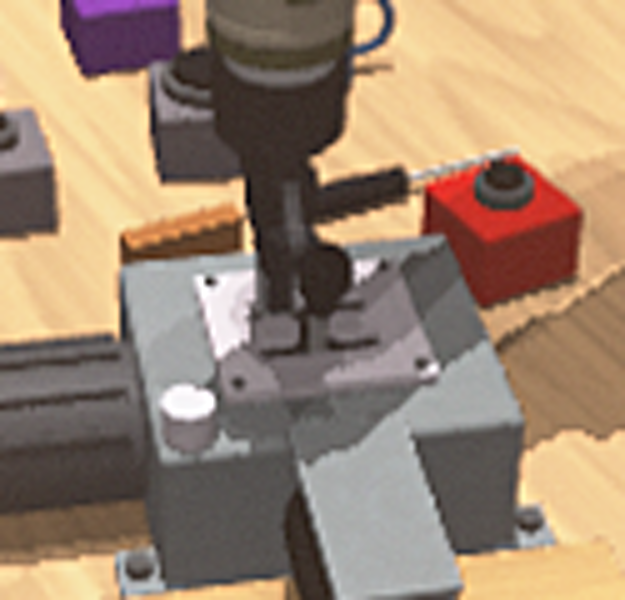

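View pics/side_b.png

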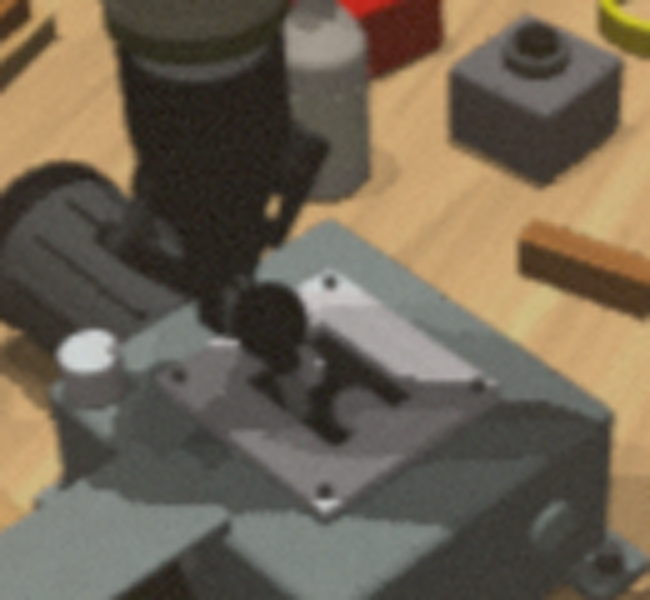

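The knob moved back about 5 mm in both views: scene crop (318,278) to (326,281). It should now be in neutral. I'll hop over to its left side.

Request:
{"api": "drive_tool", "payload": {"targets": [[[0,12,0,0,0],[0,14,0,-40,0],[0,14,0,-75,0],[0,-8,-25,-75,0],[0,-30,-49,-75,0],[0,-30,-49,-50,0],[0,-30,-49,-20,0],[0,-30,-49,0,0],[0,-30,-49,0,0]]]}}

```text
t: 6.28
position: [613.4, 183.7, 158.3]
eef_rot: [179.8, 0.2, -20.2]
ft_force: [0.7, 0.6, 0.7]
width: 0.0
```

```bash
python3 -c "
from h import *
st();show('scene','c');show('side','c')"
```

```text
6.28 [613.4 183.7 158.3] [179.8   0.2 -20.2] rel [-0.8 83.3] F [0.7 0.6 0.7] [ -16.   34.   -8.  106.    7.   41. -139.]
```

View pics/scene_c.png

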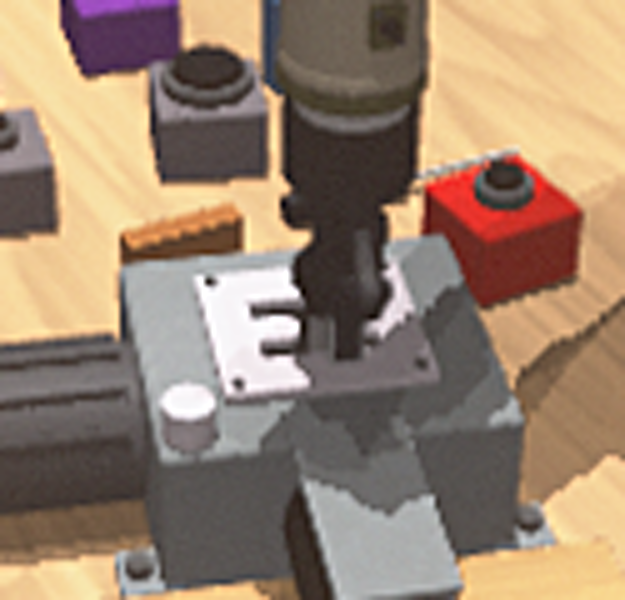

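View pics/side_c.png

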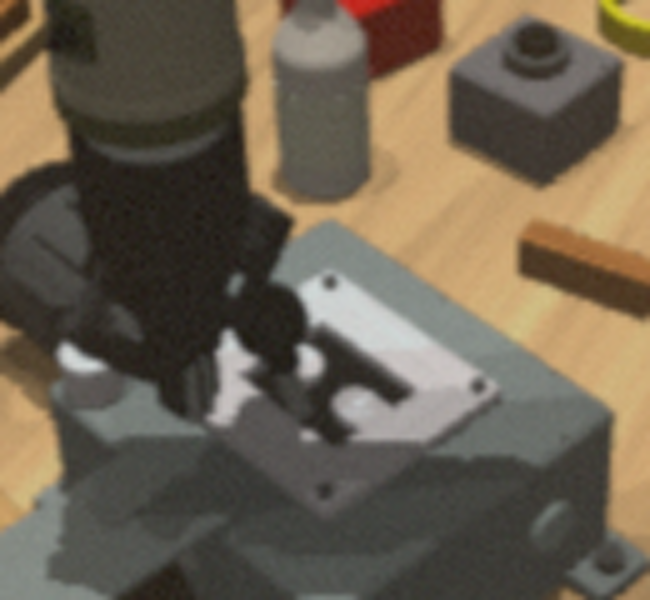

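The finger is left of the knob and clear of it. Now I'll push right in stages.

Request:
{"api": "drive_tool", "payload": {"targets": [[[0,0,8,0,0],[0,0,14,0,0],[0,0,18,0,0],[0,0,22,0,0],[0,0,26,0,0],[0,0,30,0,0],[0,0,30,0,0]]]}}

```text
t: 7.25
position: [604.4, 156.1, 160.5]
eef_rot: [-180.0, -0.0, -20.2]
ft_force: [1.3, 4.8, 3.2]
width: 0.002
```

```bash
python3 -c "
from h import *
st();show('scene','d');show('side','d')"
```

```text
7.25 [604.4 156.1 160.5] [-180.    -0.   -20.2] rel [ 0.1 54.3] F [1.3 4.8 3.2] [ -14.   32.   -9.  109.    7.   40. -137.]
```

View pics/side_d.png

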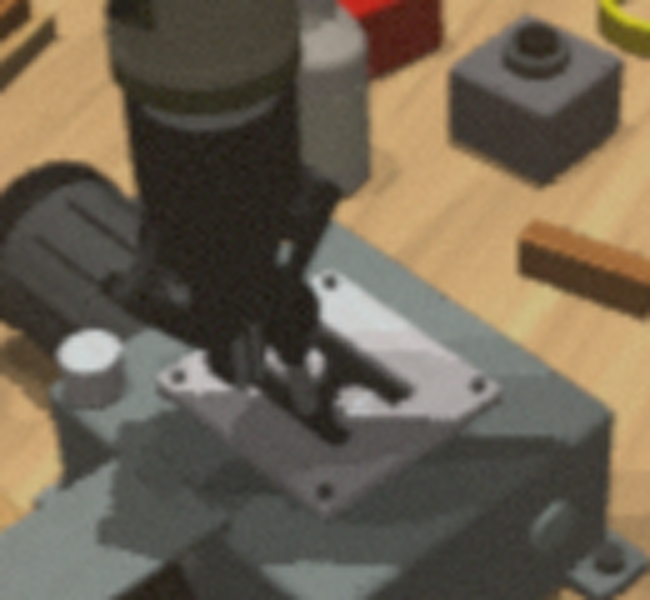

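The knob is crossing, at about 5 N. I'll keep going.

Request:
{"api": "drive_tool", "payload": {"targets": [[[0,0,4,0,0],[0,0,9,0,0],[0,0,14,0,0],[0,0,19,0,0],[0,0,24,0,0],[0,0,29,0,0],[0,0,34,0,0],[0,0,39,0,0],[0,0,44,0,0],[0,0,44,0,0]]]}}

```text
t: 8.6
position: [588.7, 114.0, 160.1]
eef_rot: [180.0, 0.0, -20.2]
ft_force: [0.6, 1.2, 1.1]
width: 0.004
```

Request:
{"api": "drive_tool", "payload": {"targets": [[[0,0,2,0,0],[0,0,4,0,0],[0,0,6,0,0],[0,0,6,0,0]]]}}

```text
t: 9.1
position: [586.7, 108.9, 160.1]
eef_rot: [180.0, 0.0, -20.2]
ft_force: [1.0, 2.2, 0.1]
width: -0.002
```

```bash
python3 -c "
from h import *
st();show('scene','e');show('side','e')"
```

```text
9.1 [586.7 108.9 160.1] [180.    0.  -20.2] rel [-0.4  3.9] F [1.  2.2 0.1] [ -10.   31.   -9.  112.    7.   38. -134.]
```

View pics/side_e.png

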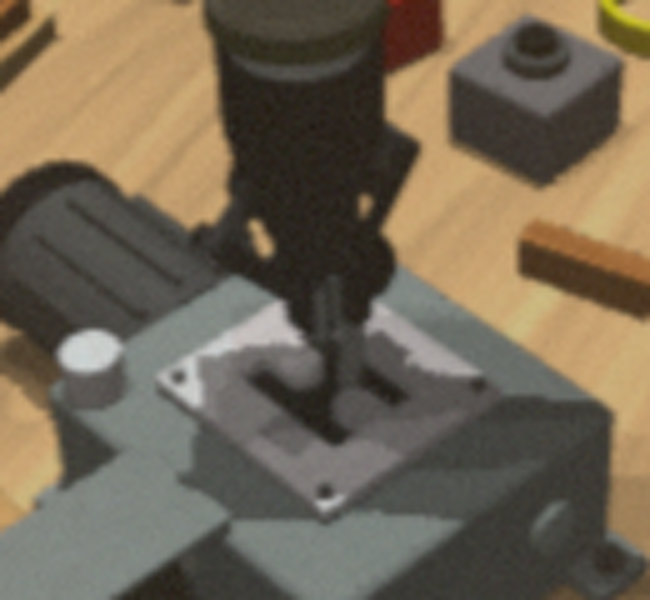

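View pics/scene_e.png

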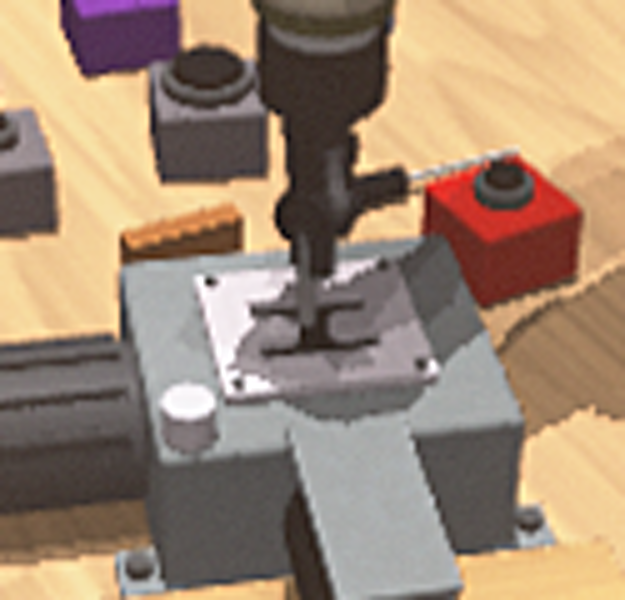

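Request:
{"api": "drive_tool", "payload": {"targets": [[[0,0,2,0,0],[0,0,4,0,0],[0,0,4,0,0]]]}}

```text
t: 9.57
position: [585.3, 105.2, 160.1]
eef_rot: [180.0, 0.0, -20.2]
ft_force: [0.8, 2.3, -2.4]
width: -0.002
```

Request:
{"api": "drive_tool", "payload": {"targets": [[[0,0,1.5,0,0],[0,0,3,0,0],[0,0,3,0,0]]]}}

```text
t: 9.95
position: [584.4, 102.4, 160.2]
eef_rot: [180.0, 0.0, -20.2]
ft_force: [1.6, 2.1, -1.6]
width: -0.002
```

```bash
python3 -c "
from h import *
st()"
```

```text
9.95 [584.4 102.4 160.2] [180.    0.  -20.2] rel [-0.4 -3. ] F [ 1.6  2.1 -1.6] [  -9.   31.   -9.  113.    7.   37. -133.]
```

Request:
{"api": "drive_tool", "payload": {"targets": [[[0,0,1.5,0,0],[0,0,3,0,0],[0,0,3,0,0]]]}}

```text
t: 10.32
position: [583.7, 100.5, 160.2]
eef_rot: [-179.9, -0.0, -20.2]
ft_force: [2.0, 5.6, -4.6]
width: -0.001
```

Request:
{"api": "drive_tool", "payload": {"targets": [[[0,0,1,0,0],[0,0,2,0,0],[0,0,2,0,0]]]}}

```text
t: 10.7
position: [583.2, 99.4, 160.1]
eef_rot: [-179.9, -0.0, -20.1]
ft_force: [2.8, 6.7, -6.5]
width: -0.002
```

```bash
python3 -c "
from h import *
st();show('scene','f');show('side','f')"
```

```text
10.7 [583.2  99.4 160.1] [-179.9   -0.   -20.1] rel [-0.5 -6.2] F [ 2.8  6.7 -6.5] [  -9.   30.   -9.  113.    7.   37. -133.]
```

View pics/side_f.png

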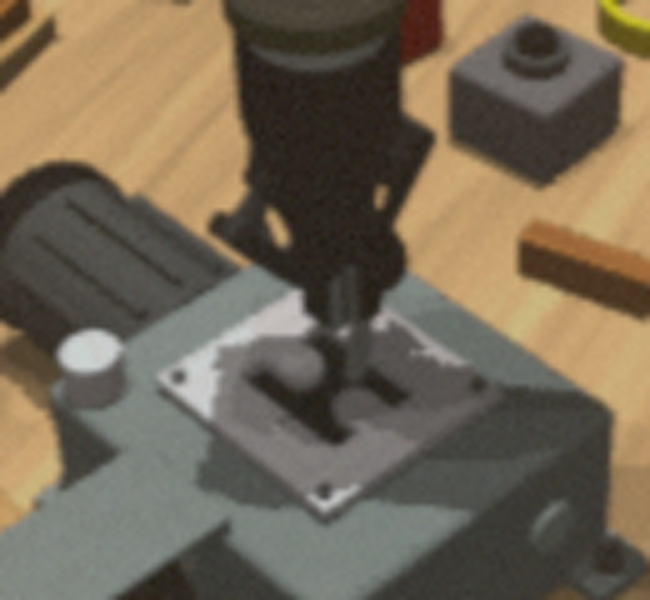

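View pics/scene_f.png

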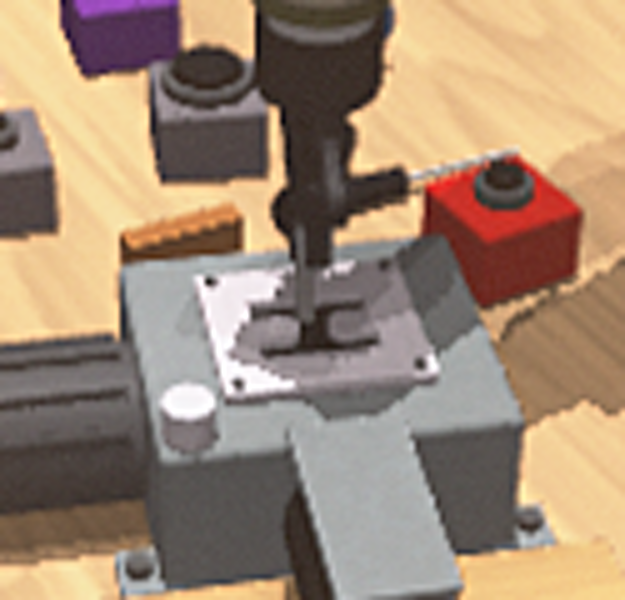

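Force rose to about 10 N with hardly any motion, so the lever is against the right-lane stop. I'll retreat left, lift, and go round behind it.

Request:
{"api": "drive_tool", "payload": {"targets": [[[0,0,-10,0,0],[0,0,-16,-30,0],[0,0,-16,-75,0],[0,-25,6,-75,0],[0,-48,29,-75,0],[0,-48,29,-40,0],[0,-48,29,0,0],[0,-48,29,0,0]]]}}

```text
t: 11.8
position: [526.0, 86.4, 158.5]
eef_rot: [179.8, 0.2, -20.2]
ft_force: [0.1, -0.4, 0.8]
width: 0.004
```

```bash
python3 -c "
from h import *
st();show('scene','g');show('side','g')
p,d=bot.snapshot('wrist');cv2.imwrite('pics/w3.png',p[:,:,::-1])"
```

```text
11.8 [526.   86.4 158.5] [179.8   0.2 -20.2] rel [-49.8 -38. ] F [ 0.1 -0.4  0.8] [  -9.   27.   -9.  120.    8.   33. -134.]
```

View pics/w3.png

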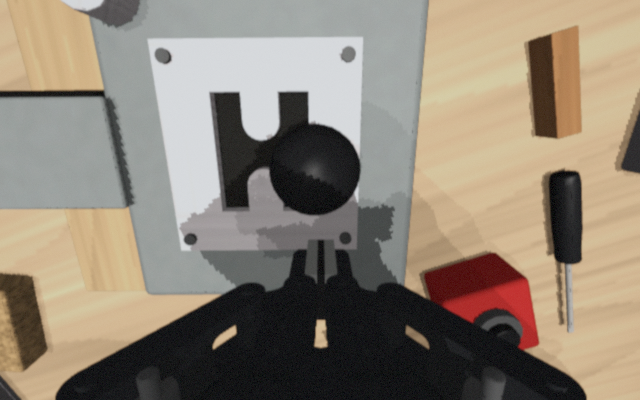

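View pics/scene_g.png

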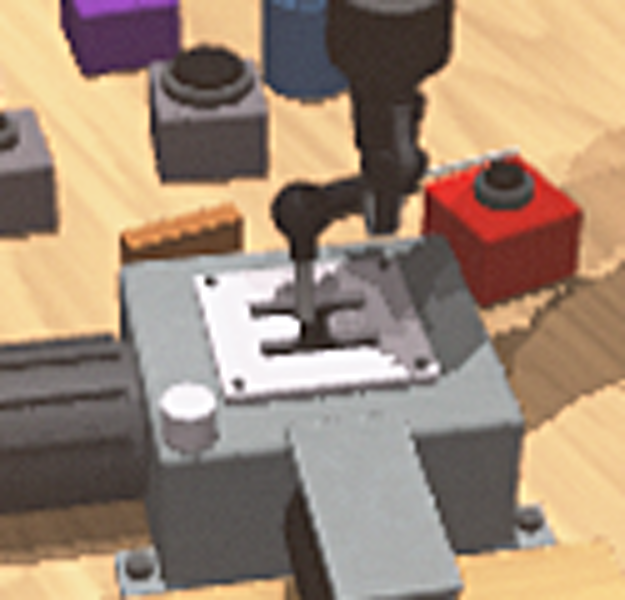

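The knob, at (315,168) in the wrist view, is in the right lane directly ahead of the shut fingers at (320,250). Now I'll push it forward.

Request:
{"api": "drive_tool", "payload": {"targets": [[[0,8,-2,0,0],[0,14,-2,0,0],[0,19,-2,0,0],[0,24,-2,0,0],[0,29,-2,0,0],[0,34,-2,0,0],[0,39,-2,0,0],[0,44,-2,0,0],[0,49,-2,0,0],[0,54,-2,0,0],[0,58,-2,0,0],[0,58,-2,0,0]]]}}

```text
t: 13.45
position: [583.1, 69.0, 160.1]
eef_rot: [180.0, 0.0, -20.2]
ft_force: [-1.8, 0.4, -2.1]
width: 0.002
```

Request:
{"api": "drive_tool", "payload": {"targets": [[[0,2,0,0,0],[0,4,0,0,0],[0,4,0,0,0]]]}}

```text
t: 13.82
position: [586.7, 67.6, 160.3]
eef_rot: [180.0, -0.0, -20.2]
ft_force: [-2.2, 1.3, -2.4]
width: -0.003
```

Request:
{"api": "drive_tool", "payload": {"targets": [[[0,2,0,0,0],[0,3,0,0,0],[0,3,0,0,0]]]}}

```text
t: 14.2
position: [589.5, 66.7, 160.2]
eef_rot: [180.0, -0.0, -20.2]
ft_force: [-2.5, 0.3, -3.1]
width: -0.0
```

```bash
python3 -c "
from h import *
st();show('scene','h');show('side','h')
p,d=bot.snapshot('wrist');cv2.imwrite('pics/w4.png',p[:,:,::-1])"
```

```text
14.2 [589.5  66.7 160.2] [180.   -0.  -20.2] rel [ 16.6 -34.9] F [-2.5  0.3 -3.1] [  -6.   31.   -9.  113.    8.   37. -130.]
```

View pics/w4.png

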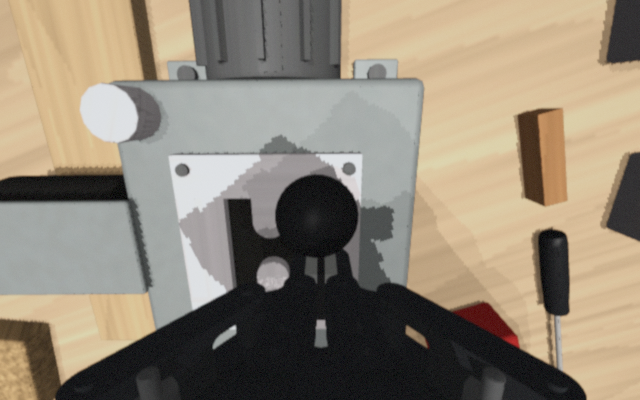

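The lever is still moving at about 3 N, so the stop hasn't been reached. I'll carry on in small steps.

Request:
{"api": "drive_tool", "payload": {"targets": [[[0,2,0,0,0],[0,3,0,0,0],[0,3,0,0,0]]]}}

```text
t: 14.72
position: [592.1, 65.7, 160.1]
eef_rot: [180.0, 0.0, -20.2]
ft_force: [-3.5, 1.2, -3.3]
width: -0.003
```

Request:
{"api": "drive_tool", "payload": {"targets": [[[0,2,0,0,0],[0,3,0,0,0],[0,3,0,0,0]]]}}

```text
t: 15.1
position: [594.2, 64.9, 159.9]
eef_rot: [180.0, 0.1, -20.2]
ft_force: [-4.7, 3.6, -4.0]
width: 0.003
```

Request:
{"api": "drive_tool", "payload": {"targets": [[[0,2,0,0,0],[0,3,0,0,0],[0,3,0,0,0]]]}}

```text
t: 15.48
position: [596.1, 64.1, 159.5]
eef_rot: [179.9, 0.2, -20.2]
ft_force: [-8.0, 4.1, -4.2]
width: -0.001
```

Request:
{"api": "drive_tool", "payload": {"targets": [[[0,2,0,0,0],[0,4,0,0,0],[0,4,0,0,0],[0,4,0,0,0]]]}}

```text
t: 15.98
position: [598.6, 63.2, 159.0]
eef_rot: [179.9, 0.3, -20.1]
ft_force: [-9.5, 5.4, -6.3]
width: 0.002
```

Request:
{"api": "drive_tool", "payload": {"targets": [[[0,2,0,0,0],[0,4,0,0,0],[0,4,0,0,0],[0,4,0,0,0]]]}}

```text
t: 16.48
position: [601.0, 62.3, 158.4]
eef_rot: [179.8, 0.5, -20.1]
ft_force: [-12.8, 6.4, -7.5]
width: 0.002
```

```bash
python3 -c "
from h import *
st();show('scene','i');show('side','i')
p,d=bot.snapshot('wrist');cv2.imwrite('pics/w5.png',p[:,:,::-1])"
```

```text
16.48 [601.   62.3 158.4] [179.8   0.5 -20.1] rel [ 28.9 -35. ] F [-12.8   6.4  -7.5] [  -5.   32.   -9.  111.    8.   39. -129.]
```

View pics/w5.png

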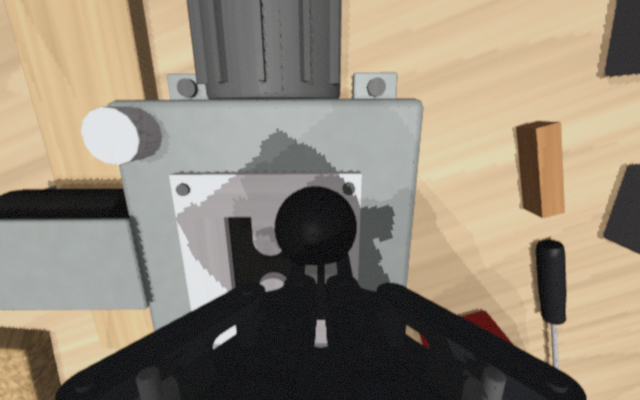

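View pics/scene_i.png

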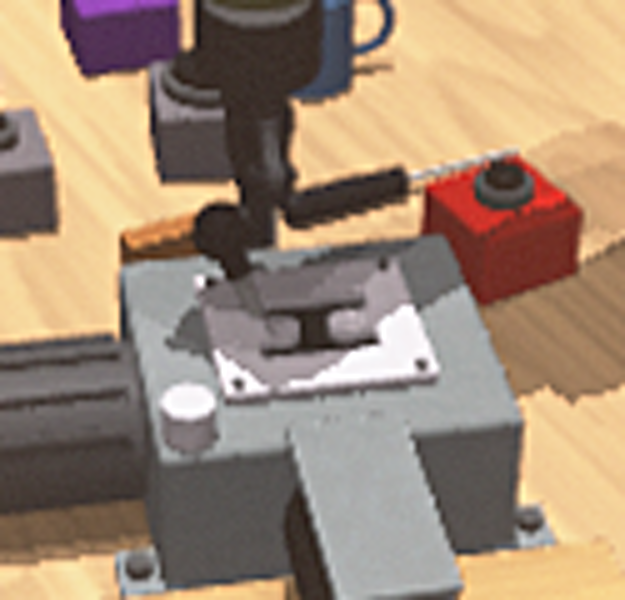

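```bash
cat > k.py <<'E'
from h import *
def knob(n,p,guess,r=(4,8)):
    g=cv2.cvtColor(p,cv2.COLOR_RGB2GRAY)
    return g
E
python3 - <<'E'
from h import *
np.set_printoptions(precision=1,suppress=True)
c=bot.calibration('wrist')
z=178
k=plane(c,315.5,225,z);print('wrist',rel(k))
k=plane(bot.calibration('scene'),255+218/5,160+231/5,z);print('scene',rel(k))
E
```

```text
wrist [ 54.5 -31.9]
scene [ 55.5 -22.5]
```

View pics/side_i.png

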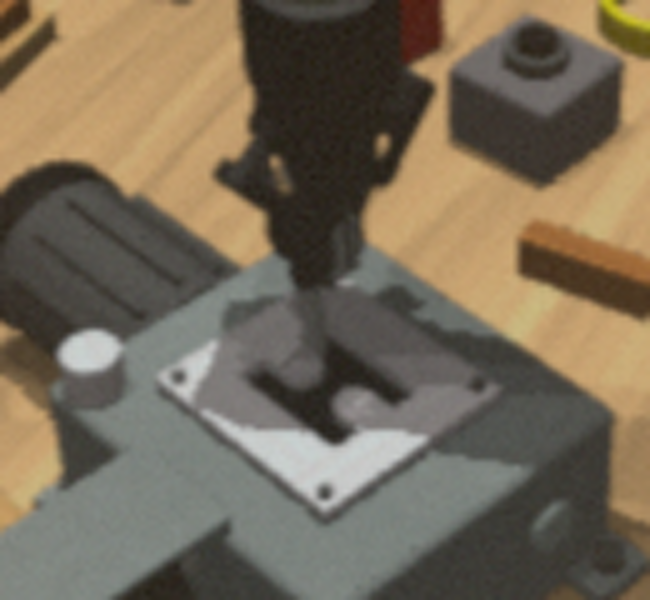

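The knob measures about 54 mm forward of the gate's middle, and the force rises firmly to about 14 N. I'll back off, lift, and check without contact.

Request:
{"api": "drive_tool", "payload": {"targets": [[[0,-15,0,0,0],[0,-35,0,0,0],[0,-60,0,-40,0],[0,-90,0,-90,0],[0,-100,0,-130,0],[0,-100,0,-180,0],[0,-100,0,-180,0],[0,-100,0,-180,0]]]}}

```text
t: 17.62
position: [512.1, 95.1, 340.6]
eef_rot: [-180.0, -0.1, -20.2]
ft_force: [0.9, -0.3, -0.2]
width: 0.001
```

```bash
python3 -c "
from h import *
st();show('scene','j');show('side','j')
c=bot.calibration('wrist');p,d=bot.snapshot('wrist');cv2.imwrite('pics/w6.png',p[:,:,::-1]);np.savez('w6.npz',p=p,d=d,**c)"
```

```text
17.62 [512.1  95.1 340.6] [-1.80e+02 -1.00e-01 -2.02e+01] rel [-65.8 -34.5] F [ 0.9 -0.3 -0.2] [  -8.   14.  -11.  110.    3.   56. -131.]
```

View pics/w6.png

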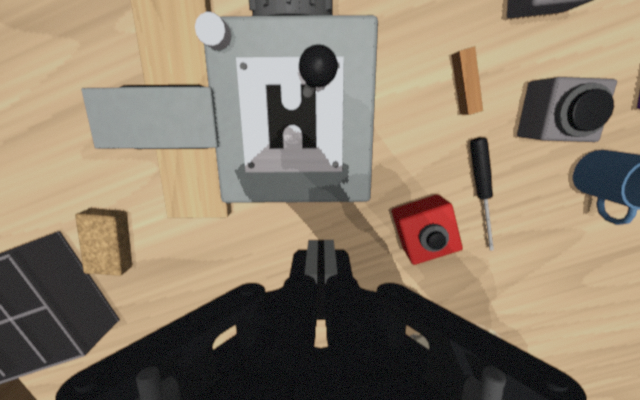

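View pics/side_j.png

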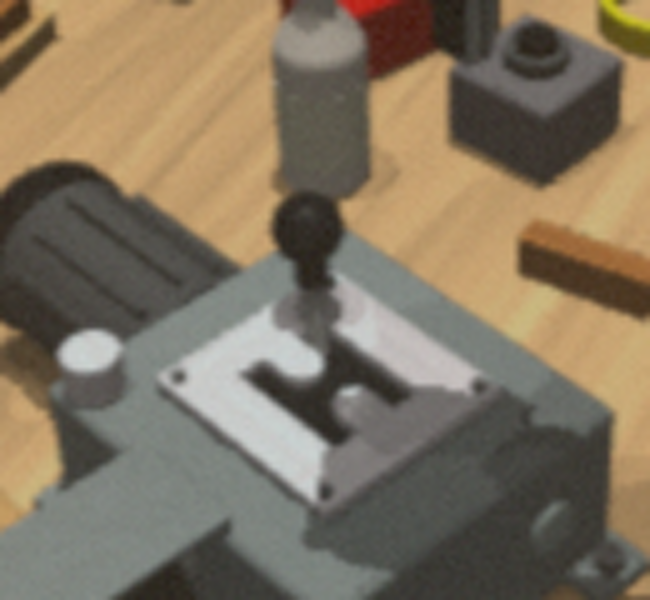

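View pics/scene_j.png

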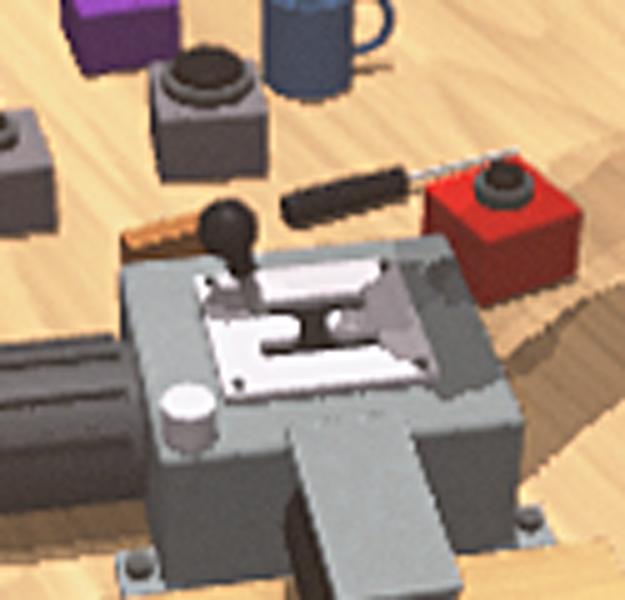

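```bash
python3 - <<'E'
from h import *
np.set_printoptions(precision=1,suppress=True)
w=dict(np.load('w6.npz'))
rs=[ray(w,318,65.5),ray(bot.calibration('scene'),254.6+228/5,159.6+228/5),ray(bot.calibration('side'),239.6+308/5,139.6+228/5)]
x,e=tri(rs);print('tri',x,e,rel(x))
for o,d in rs: print(rel(o+d*(176-o[2])/d[2]))
p=w['p'];cv2.imwrite('pics/w6z.png',cv2.resize(p[20:190,200:400,::-1],None,fx=3.5,fy=3.5,interpolation=cv2.INTER_CUBIC))
E
```

```text
tri [620.9  58.5 174.3] [np.float64(0.3835274771249208), np.float64(0.2218864658268334), np.float64(0.396679983257219)] [ 48.9 -31.9]
[ 48.4 -32.1]
[ 49.4 -29.8]
[ 47.5 -30.2]
```

View pics/w6z.png

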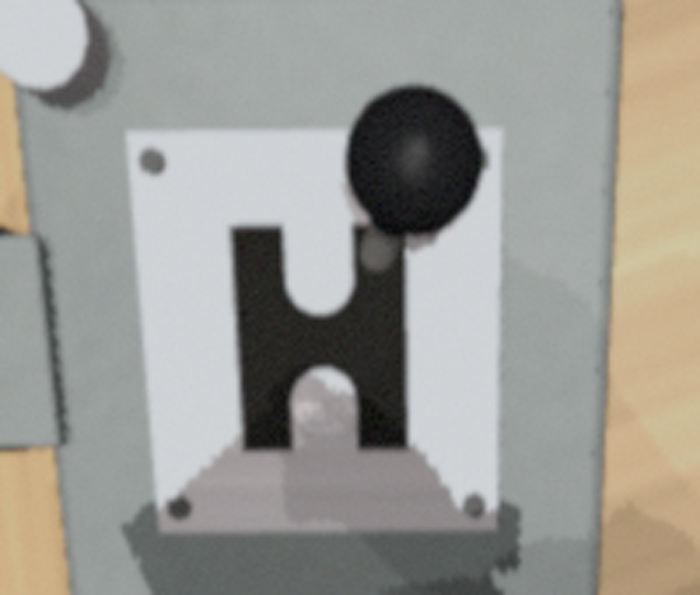

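The lever stays put with no contact. The knob triangulates to 48.9 mm forward, 31.9 mm right and 174 mm up; the stop should be at 47, 34 and 175. It is home in third. Next I'll go to START for a close look.

Request:
{"api": "drive_tool", "payload": {"targets": [[[0,25,42,0,0],[0,50,84,0,0],[0,75,126,0,0],[0,100,168,0,0],[0,125,210,0,0],[0,150,252,0,0],[0,170,296,20,0],[0,170,296,50,0],[0,170,296,50,0],[0,170,296,50,0]]]}}

```text
t: 19.02
position: [569.4, -240.5, 290.6]
eef_rot: [-180.0, 0.0, -20.1]
ft_force: [0.8, -0.1, -0.0]
width: -0.005
```

```bash
python3 -c "
from h import *
st()
c=bot.calibration('wrist');p,d=bot.snapshot('wrist');cv2.imwrite('pics/w7.png',p[:,:,::-1]);np.savez('w7.npz',p=p,d=d,**c)"
```

```text
19.02 [ 569.4 -240.5  290.6] [-180.     0.   -20.1] rel [ 102.2 -330.5] F [ 0.8 -0.1 -0. ] [ 20.  24.  -3. 102.   2.  54. -94.]
```

View pics/w7.png

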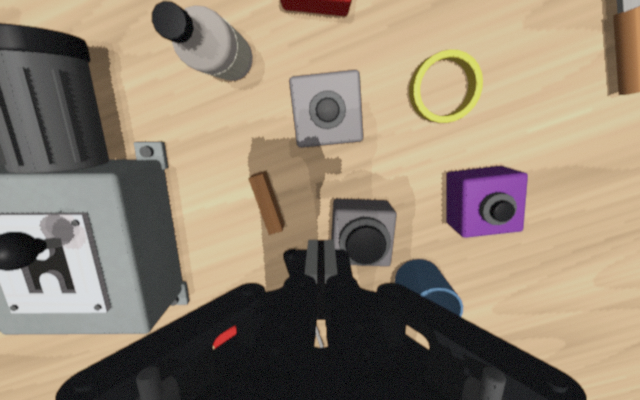

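START's small cap is at (327,109) on its grey box. The large STOP is at (366,240).

```bash
python3 - <<'E'
from h import *
np.set_printoptions(precision=1,suppress=True)
w=dict(np.load('w7.npz'));p=w['p']
cv2.imwrite('pics/w7z.png',cv2.resize(p[60:160,280:375,::-1],None,fx=6,fy=6,interpolation=cv2.INTER_CUBIC))
for u in((327,109),):
    k=plane(w,*u,82);print(k,'depth z',w['d'][u[1]-2:u[1]+3,u[0]])
    for o,d in(ray(w,*u),): 
        dz=w['d'][u[1],u[0]];T=w['T'];print('by depth',T[:3,:3]@np.array([(u[0]-w['cx'])/w['fx']*dz,(u[1]-w['cy'])/w['fy']*dz,dz])+T[:3,3])
    s=bot.read_state();a=np.radians(s['eef_rot'][2]);t=np.array([np.cos(a),np.sin(a)]);y=np.array([np.sin(a),-np.cos(a)])
    d=k[:2]-s['position'][:2];print('tool dx dy',d@t,d@y,'dz',s['position'][2]-82)
E
```

```text
[ 638.  -272.4   82. ] depth z [335.2 336.1 335.3 335.6 336.1]
by depth [ 638.  -272.4   82.2]
tool dx dy 75.2608777845107 6.4515510043273405 dz 209.12554845567564
```

View pics/w7z.png

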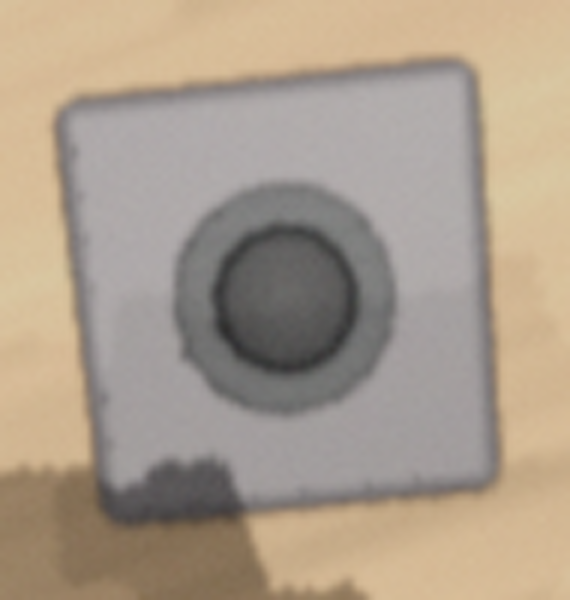

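```bash
python3 - <<'E'
from h import *
P=np.array([638,-272.4,82,1])
out=[]
for n in('scene','side'):
    c=bot.calibration(n);q=np.linalg.inv(c['T'])@P;u=c['fx']*q[0]/q[2]+c['cx'];v=c['fy']*q[1]/q[2]+c['cy'];print(n,u,v)
    p=np.load(n+'0.npz')['p'][:,:,::-1];x,y=int(u)-20,int(v)-20
    z=cv2.resize(p[y:y+40,x:x+40],None,fx=10,fy=10,interpolation=cv2.INTER_CUBIC)
    cv2.drawMarker(z,(int((u-x+.5)*10),int((v-y+.5)*10)),(0,255,0),cv2.MARKER_CROSS,16,1);out.append(z)
cv2.imwrite('pics/chk.png',np.hstack(out))
E
```

```text
scene 251.8729263885257 182.38120052459126
side 347.4574474748013 146.01205958849724
```

View pics/chk.png

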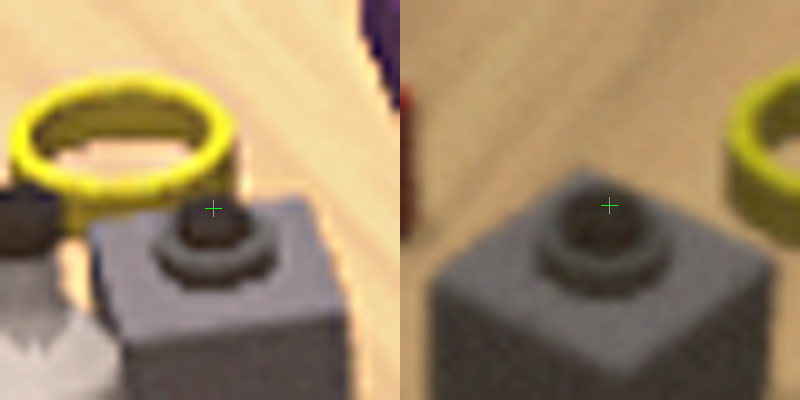

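The projected point lands on the cap in both fixed views, so START's position agrees everywhere. I'll move above it.

Request:
{"api": "drive_tool", "payload": {"targets": [[[0,38,3,0,0],[0,75,6.5,20,0],[0,75,6.5,70,0],[0,75,6.5,120,0],[0,75,6.5,160,0],[0,75,6.5,190,0],[0,75,6.5,190,0],[0,75,6.5,190,0]]]}}

```text
t: 20.08
position: [638.3, -273.1, 102.1]
eef_rot: [-180.0, -0.1, -20.2]
ft_force: [-0.0, -1.1, 0.2]
width: -0.003
```

```bash
python3 -c "
from h import *
st()
o=[]
for n,x,y in(('scene',200,140),('side',300,100)):
    p,d=bot.snapshot(n);o.append(cv2.resize(p[y:y+90,x:x+90,::-1],None,fx=4.4,fy=4.4,interpolation=cv2.INTER_CUBIC))
cv2.imwrite('pics/s1.png',np.hstack(o))"
```

```text
20.07 [ 638.3 -273.1  102.1] [-1.80e+02 -1.00e-01 -2.02e+01] rel [ 178.1 -337.7] F [-0.  -1.1  0.2] [ 20.  40.  -3. 102.   3.  38. -94.]
```

View pics/s1.png

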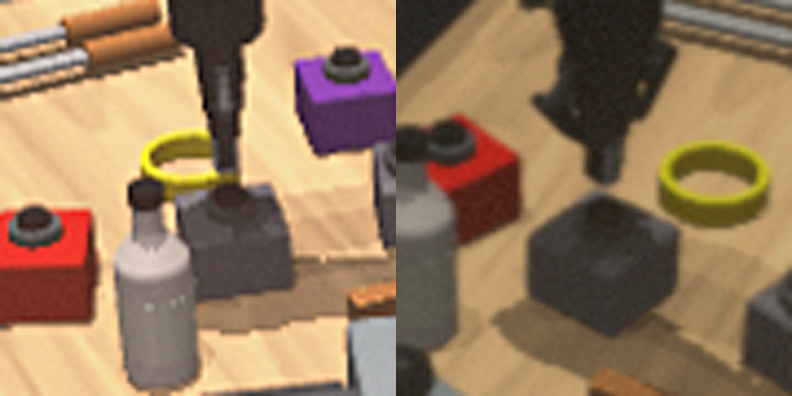

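The fingertips hang directly over the small button in both views, scene crop (226,175) and side crop (603,180). I'll press gradually.

Request:
{"api": "drive_tool", "payload": {"targets": [[[0,0,0,10,0],[0,0,0,17,0],[0,0,0,20,0],[0,0,0,23,0],[0,0,0,26,0],[0,0,0,26,0]]]}}

```text
t: 20.92
position: [637.0, -273.1, 76.0]
eef_rot: [180.0, -0.0, -20.2]
ft_force: [-5.7, 2.9, 18.3]
width: -0.001
```

Request:
{"api": "drive_tool", "payload": {"targets": [[[0,0,0,2,0],[0,0,0,3,0],[0,0,0,3,0]]]}}

```text
t: 21.3
position: [637.1, -273.1, 75.6]
eef_rot: [180.0, -0.1, -20.2]
ft_force: [-12.5, 5.4, 39.2]
width: -0.0
```

Force rose steeply to 39 N at z = 75.6–76, which is the full 6 mm of travel and bottomed. I'll release and lift clear.

Request:
{"api": "drive_tool", "payload": {"targets": [[[0,0,0,-10,0],[0,0,0,-40,0],[0,0,0,-90,0],[0,-30,0,-140,0],[0,-75,0,-200,0],[0,-75,0,-220,0],[0,-75,0,-220,0],[0,-75,0,-220,0]]]}}

```text
t: 22.3
position: [566.6, -247.2, 290.5]
eef_rot: [180.0, 0.0, -20.2]
ft_force: [0.5, -0.1, -0.1]
width: -0.001
```

```bash
python3 -c "
from h import *
st()
show('side','z')
p,d=bot.snapshot('scene');cv2.imwrite('pics/scene_end.png',p[:,:,::-1])
c=bot.calibration('wrist');p,d=bot.snapshot('wrist');cv2.imwrite('pics/w8.png',p[:,:,::-1])
k=np.linalg.inv(c['T'])@np.array([638,-272.4,82,1]);u=int(c['fx']*k[0]/k[2]+c['cx']);v=int(c['fy']*k[1]/k[2]+c['cy']);dz=np.median(d[v-2:v+3,u-2:u+3]);print(u,v,(c['T']@np.array([(u-c['cx'])/c['fx']*dz,(v-c['cy'])/c['fy']*dz,dz,1]))[:3])
a,e=tri([ray(bot.calibration('side'),293+8.2,185.2)]*1+[ray(bot.calibration('scene'),300.2,205.2)]);print(a,rel(a))
"
```

```text
22.3 [ 566.6 -247.2  290.5] [180.    0.  -20.2] rel [ 101.9 -337.8] F [ 0.5 -0.1 -0.1] [ 20.  24.  -3. 102.   2.  54. -93.]
320 108 [ 638.42431474 -271.89551235   82.10435502]
[621.1117692   58.75823548 174.54989554] [ 49.02404069 -31.53818787]
```

View pics/side_z.png

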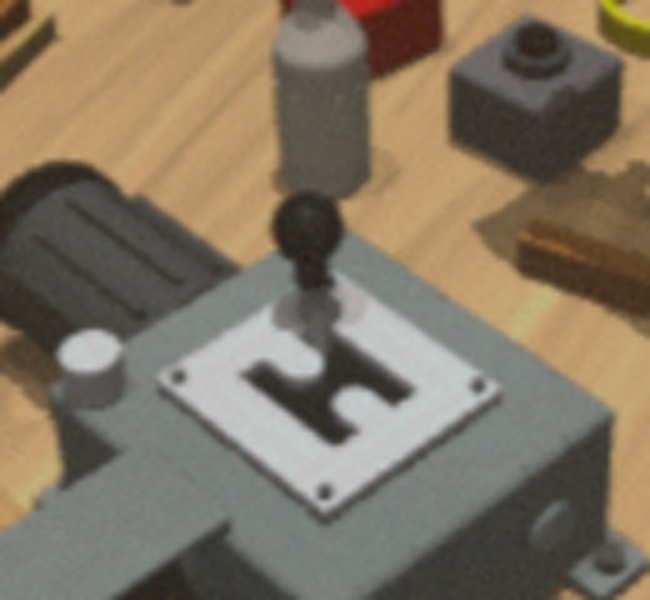

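View pics/scene_end.png

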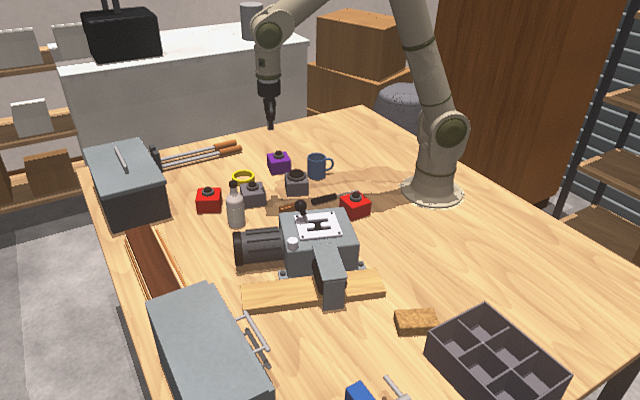

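View pics/w8.png

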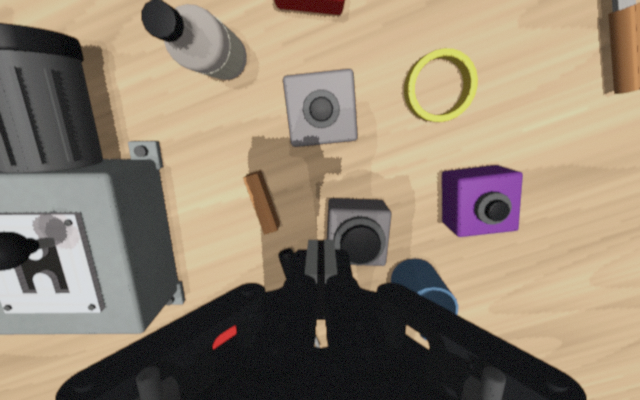

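All good: the knob hasn't moved and is still home in third, START has sprung back to 82 mm, the loose things are where they were, and the arm is clear. Handing in.

```bash
python3 -c "
from cell import bot
print(bot.finish_job())"
```

```text
the job is handed in; nothing more can be done
None
```

The feeder is in third and START has been pressed and released; I handed the job in at about 22 s of the 56 s allowed.

**What I did:** With shut fingers I nudged the knob back about 5 mm into neutral. I then pushed it across to the right-lane stop and forward until it resisted at about 14 N. After checking the lever without contact, I pressed START straight down its full 6 mm and let it go.

**Last checks:**
- **Lever:** the knob triangulated at 49 mm forward, 32 mm right and 174.5 mm up, with the arm clear. The forward stop should be at 47, 34 and 175, so it is home within measuring error. The reading did not change after START was pressed.
- **START:** the cap is back at 82 mm. The press reached 39 N on the wrist, well above the 5 N needed but under the 120 N limit.
- **Everything else:** STOP was not touched. By eye in the last pictures, the loose things are where they were.

**Checks that disagreed:**
- **START position:** my first estimates from the fixed cameras were up to about 19 mm off the wrist camera's. Projecting the wrist camera's point back into those views showed it on the cap, so the early pixel picks were coarse.
- **Knob under load:** one reading taken while pushing gave 54 mm forward. The readings without contact gave 49 mm.

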